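# Roll the rolling pin into its rest and lock it

### The job

Put the rolling pin away in the groove along the left edge of the pastry board: with your fingertips on top of it, roll it gently to the left over the board until it drops into the groove and lies still, then push the brass turn-button round with a fingertip, as far as it goes, so that it lies across the pin's near handle. Only roll the pin from above: do not pinch it, lift it, put the fingers down beside it or send it running, and leave the other things where they stand.

Things in the scene. Friction and masses are not known exactly. Their poses are not given: they have to be found in the camera images.
- rolling_pin: wooden rolling pin, about 0.28 kg: brown barrel 50 mm in diameter, 150 mm long, dark handles 21 mm in diameter, 250 mm in all. Origin on its axis, half-way along; x along the pin, away from the robot; y, z turn as it rolls. Starts on the board right of the groove, parallel to it within 0.03 rad, its top 72 mm above the table. Let go, it soon stops. A fingertip that does not slip on its top goes twice as far as its axis.
- board_middle (a point): middle of the pastry board's top, 22 mm above the table. Fixed pale wooden board, 250 mm (x, away from the robot) by 400 mm (y, to the left). The groove for the pin runs along x through the whole board, its middle 140 mm left of this point: 37 mm wide at the top, 7.5 mm deep, flanks at 30 degrees. Left of it are 41 mm of flat board; beyond that the pin would fall off.
- rest_seat (a point): where the origin of the pin lies when the pin is home in the groove, half-way along the board: 40 mm above the table, 7 mm lower than a pin on the board. Axes as the board's: x along the groove, y across to the left, z up. The pin tips into the groove by itself once its axis is within about 18 mm of the groove's middle.
- button_pivot (a point): pivot of the brass turn-button at the board's front left corner, 42 mm left of the groove's middle and 104 mm nearer to the robot than rest_seat, at half the height of the arm, 60.5 mm above the table. Axes as the board's. The arm is 14 to 16 mm wide, 9 mm thick (56 to 65 mm above the table), reaches 58 mm from the pivot and turns level on a fixed post 13 mm thick (23 mm at its foot); it passes 5 mm above the handle of a pin in the groove.
- turn_button (a joint): angle of the turn-button, rad: at 0 the arm points from the pivot towards the robot (board's -x), clear of the groove; it grows anticlockwise seen from above; at 1.57, the stop, the arm points to the right (board's -y) across the near handle of a pin in the groove. It starts between 0.2 and 0.45, stays where it is left, and needs about 1 N near its end to turn.
- dough_scraper: bench scraper with a round wooden grip (28 mm high) and a steel blade, 115 mm by 157 mm, lying on the board to the right of the pin; origin at the middle of its underside. Leave it alone.
- flour_shaker: steel flour shaker with a mesh lid, 67 mm in diameter, 110 mm tall, on the table to the right; origin at the middle of its underside. Leave it alone.
- portion_cup_a: lidded kraft portion cup, 56 mm in diameter, 32 mm tall, on the table to the left; origin under its middle. Leave it alone.
- portion_cup_b: a second lidded kraft portion cup, same size, on the table to the left; origin under its middle. Leave it alone.
- blue_tin: plain blue tin, 68 mm in diameter, 87 mm tall, on the table to the left; origin under its middle. Leave it alone.
- timer: round white kitchen timer with a red bar on top, 62 mm in diameter, 40 mm tall, on the table to the right; origin under its middle. Leave it alone.

How it is judged:
By the outcome, as a careful person would: the job done as asked, in the order asked, and still so for the second after the job is handed in, with the robot touching nothing.
It also fails if it takes over 64 s, if anything falls off the work surface, if the arm or the gripper's body presses on something with over 40 N, if the wrist force passes 120 N, or if a joint passes its speed limit or range.

### The arm

A 6-joint arm with a two-finger parallel gripper is mounted at the origin on a cart in front of the work surface, level with it; the furniture and walls round the work are solid. World frame = base frame: x ahead of the robot, y to its left, z up, the work surface at z = 0. Lengths are in m, angles in rad, forces in N, time in s.
With the tool pointing down it reaches from about 0.3 to 0.875 m from the base axis. Payload 6.4 kg.
Tool frame: the origin (TCP) lies at the very end of the fingers, on their centre line; the grasp point (between the pads) lies ctrl.pinch_z behind it (ctrl.pinch_z is the distance from the TCP to the grasp point, in m); y points along the fingers, z is the direction in which the jaws open and shut, and the axes are right-handed (so a half turn about y gives the same grasp; the last joint's range is limited). The gripper opens to 85 mm and grips with 20 to 120 N. Pads are 22 mm wide; open, the fingers measure 114 mm over their backs; the gripper's body (76 mm by 85 mm) begins 54 mm behind the grasp point. The pads swing forward as they close: fully open they stand 13 mm farther back than shut.
Start: joints at [-1.536, 0.181, 1.607, -0, 1.354, -0.206], TCP at [0.137, -0.558, 0.231] pointing down, gripper open.
Joint ranges: [-2.99, 2.99], [-0.89, 2.07], [0.3, 2.58], [-1.14, 4.28], [0, 2.63], [-3.12, 3.12]. Speed limits (rad/s): [2.57, 2.57, 3.01, 3.14, 3.14, 3.14].

### API

Orientations are given as a unit quaternion [w, x, y, z].
In Python, from bench import ctrl gives the robot as it stands.
- The arm moves only by the shell command python3 -m pendant 'ROWS'. ROWS is JSON, one flat list of numbers, 7 for each row, row after row: the shift along the world's x, y, z in m, then the turn, a rotation vector about the world's x, y, z in degrees, then the finger opening in m, from 0 to 0.0854. In form: [tx, ty, tz, rx, ry, rz, hand, tx, ty, tz, rx, ry, rz, hand, ...]. A call has 1 to 12 rows; each row shifts and turns the commanded pose from where the row before left it; what a row does not reach is not made up. A row lasts 1/8 s, in which the tool goes at most 62.5 mm and 10.7 degrees, less where a joint would pass 70% of its speed; a pose out of reach is approached as far as the arm can. A call with a gripper value outside its range is refused whole. The fingers move at their own pace and stop on an object; the grip force is fixed at half the most. Time passes only in rows, so rows that do not move let the fingers close. It gives the time, the measured TCP pose, the force and the opening at its end, in the units of the state.
- ctrl.get_obs(): the state, without advancing time (a new reading comes with each control period).
- ctrl.camera(name): name is "scene" or "top" or "wrist"; returns the picture (384x512x3 uint8, red, green, blue); there is no depth.
- ctrl.camera_info(name): a dict with "fx", "fy", "cx", "cy" (pixels), "k1" (the pictures are not rectified: a ray, as slopes to the right and down, at radius r is drawn at 1 + k1 r^2 times it, then the intrinsics apply), "origin" and "rotation" of the camera in the world; the wrist camera has in their place "tool_from_camera" (4x4, takes a point from camera to tool coordinates, whose origin is the TCP and whose axes are the tool frame's). Camera axes: x right, y down, z forward; pixel columns grow to the right and rows downward; lengths in m; the calibration is good to about 2 mm. A picture is of the moment at which its call begins: read the wrist's pose just before it. camera_info takes no time and is no camera call.
- ctrl.hand_in(): hands the job in, once; it reports no verdict.
Trained networks look in the newest picture that a camera, given by its name, has taken for a name from the list of things; names that differ only in an ending like _2 or _b are one class to them, and where a whole thing is asked for, a point or a joint stands for the part that bears it (a point fixed in the world has none). Each returns a list of dicts, best first, with "score" (0 to 1); they miss things now and then, are a little off and sometimes report something else, mostly with a low value. They report only what shows in the picture. A call takes as long as a camera call.
- ctrl.silhouettes(target, camera): "mask" (384x512 bool, what is visible of it) and "bbox" ([left, top, right, bottom] in pixels, round what is visible of it).
The state is a dict: "time_s": time; "q": joint angles; "dq": joint speeds; "joint_efforts": joint torques, N m; "eef_pos": TCP position; "eef_rot": TCP orientation; "wrist_force": force on the tool from outside, world axes, zero at the start; "torque": the same for the moment, N m; "opening": opening from 0.0 (shut) to 1.0 (fully open).
Only numpy, scipy, OpenCV 4.12 (cv2) and the standard library are available. Lean on these libraries where they do the work, as an engineer would, in place of code of your own. Each camera call takes 0.05 s, during which the arm holds its last target.

## Working session

There is one attempt and no reset: what is moved stays moved. The work goes in short steps, Python scripts to look and compute and a shell command to move; the robot and the scene stay as the last step left them, time stands still between calls to the robot, and variables do not carry over. Pictures are saved under pics/ and viewed, and the job is handed in when it is done.

```bash
ls; mkdir -p pics; python3 - <<'E'
from bench import ctrl
import cv2,numpy as np
np.set_printoptions(precision=4,suppress=True)
o=ctrl.get_obs();print(o['time_s'],o['eef_pos'],o['eef_rot'],o['opening'],ctrl.pinch_z)
for n in ['scene','top']:
    im=ctrl.camera(n);cv2.imwrite(f'pics/{n}0.png',im[:,:,::-1]);print(n,ctrl.camera_info(n))
    for t in ['rolling_pin','button_pivot','turn_button','dough_scraper','flour_shaker','portion_cup_a','blue_tin','timer','board_middle']:
        try:
            print(t,[(round(d['score'],2),d['bbox']) for d in ctrl.silhouettes(t,n)][:3])
        except Exception as e: print(t,e)
print(ctrl.camera_info('wrist'))
E
```

```text
pics
0.0 [ 0.1371 -0.5579  0.2304] [ 0.085  -0.0849  0.7026 -0.7014] 0.9997534431451155 0.0187
scene {'fx': 431.76951107264875, 'fy': 431.76951107264875, 'cx': 254.32186810086534, 'cy': 188.5629096169622, 'k1': -0.12189075360041791, 'origin': array([0.0397, 0.9232, 1.0293]), 'rotation': array([ 0.0903, -0.2295,  0.8862, -0.3923])}
rolling_pin [(0.9, [212.6, 179.5, 278.6, 216.1]), (0.25, [170.9, 274.7, 192.8, 294.6])]
button_pivot [(0.97, [186.5, 155.5, 313.2, 251.3])]
turn_button [(0.69, [246.9, 230.8, 268.7, 245.1])]
dough_scraper [(0.69, [255.1, 159.5, 299.3, 190.6])]
flour_shaker []
portion_cup_a [(0.72, [138.2, 259.0, 160.4, 283.2]), (0.54, [166.6, 272.8, 190.2, 296.5]), (0.38, [188.6, 154.2, 314.4, 253.8])]
blue_tin [(0.79, [180.7, 285.8, 209.1, 322.6])]
timer [(0.67, [312.8, 142.0, 324.7, 156.9])]
board_middle [(0.62, [186.4, 156.6, 313.2, 253.3])]
top {'fx': 473.1205461140406, 'fy': 473.1205461140406, 'cx': 252.93584674893248, 'cy': 190.14621540750343, 'k1': -0.13884478624002836, 'origin': array([ 0.3039, -0.003 ,  1.632 ]), 'rotation': array([ 0.0579, -0.6997,  0.7102, -0.0513])}
rolling_pin [(0.77, [241.4, 155.6, 258.4, 228.9])]
button_pivot [(0.85, [202.6, 155.9, 322.4, 238.7])]
turn_button []
dough_scraper [(0.81, [277.6, 187.7, 321.9, 216.7])]
flour_shaker [(0.6, [354.6, 162.8, 377.8, 185.2])]
portion_cup_a [(0.77, [134.3, 185.6, 149.8, 198.7]), (0.76, [130.1, 159.5, 146.3, 174.3])]
blue_tin [(0.68, [115.1, 206.2, 140.9, 231.3]), (0.34, [240.0, 156.4, 258.6, 230.2])]
timer []
board_middle [(0.61, [199.5, 158.9, 316.8, 235.2])]
{'fx': 274.8291582571986, 'fy': 274.8291582571986, 'cx': 255.94237037699327, 'cy': 193.8775966611392, 'k1': -0.060349334932028646, 'tool_from_camera': array([[-0.0009,  0.9478,  0.3188, -0.0824],
       [ 0.0005, -0.3188,  0.9478, -0.1423],
       [ 1.    ,  0.001 , -0.0002, -0.0003],
       [ 0.    ,  0.    ,  0.    ,  1.    ]])}
```

```bash
python3 - <<'E'
import cv2
a=cv2.imread('pics/top0.png')[130:250,90:410];cv2.imwrite('pics/top0c.png',cv2.resize(a,None,fx=2.5,fy=2.5,interpolation=2))
a=cv2.imread('pics/scene0.png')[130:340,120:340];cv2.imwrite('pics/scene0c.png',cv2.resize(a,None,fx=2.8,fy=2.8,interpolation=2))
E
```

```text
(no output)
```

View pics/top0c.png

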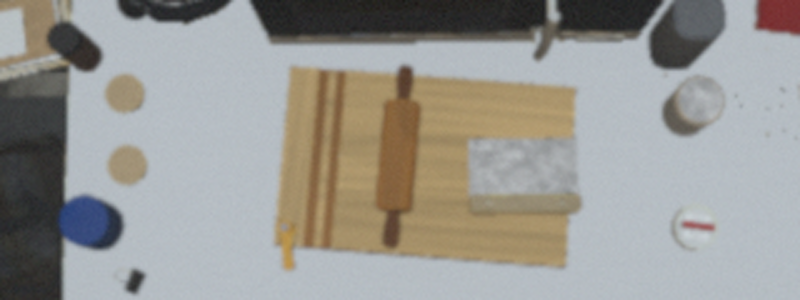

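View pics/scene0c.png

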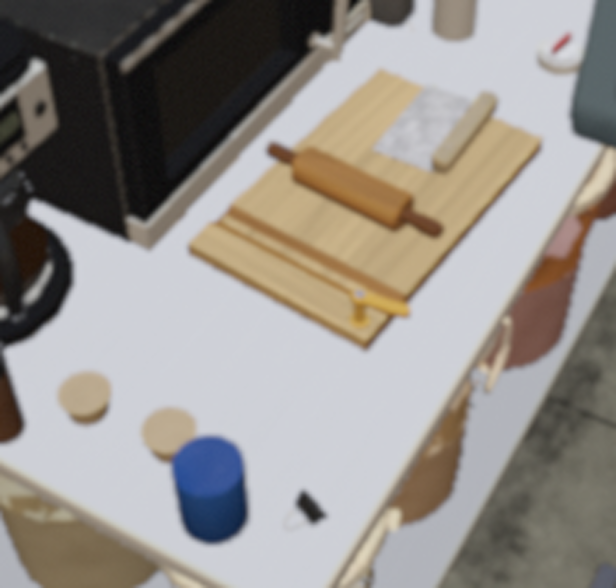

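```bash
cat > h.py <<'E'
from bench import ctrl
import cv2,numpy as np
from scipy.spatial.transform import Rotation as R
np.set_printoptions(precision=4,suppress=True)
def rot(q): return R.from_quat([q[1],q[2],q[3],q[0]])
def cam(n,obs=None):
    i=ctrl.camera_info(n)
    if n=='wrist':
        o=obs or ctrl.get_obs(); T=np.array(i['tool_from_camera']); Rt=rot(o['eef_rot']).as_matrix()
        return i,Rt@T[:3,:3],Rt@T[:3,3]+o['eef_pos']
    return i,rot(i['rotation']).as_matrix(),np.array(i['origin'])
def px2w(c,uv,z):
    i,Rm,t=c; uv=np.atleast_2d(np.asarray(uv,float))
    K=np.array([[i['fx'],0,i['cx']],[0,i['fy'],i['cy']],[0,0,1]])
    p=cv2.undistortPoints(uv[:,None],K,np.array([i['k1'],0,0,0]))[:,0]
    d=np.c_[p,np.ones(len(p))]@Rm.T
    s=(z-t[2])/d[:,2]
    return (t+d*s[:,None])
def w2px(c,P):
    i,Rm,t=c; p=(np.atleast_2d(P)-t)@Rm; s=p[:,:2]/p[:,2:]; r2=(s**2).sum(1,keepdims=True)
    s=s*(1+i['k1']*r2); return s*[i['fx'],i['fy']]+[i['cx'],i['cy']]
def mask_rect(c,m,z):
    k,_=cv2.findContours(m.astype(np.uint8),cv2.RETR_EXTERNAL,cv2.CHAIN_APPROX_NONE)
    k=max(k,key=len)[:,0]; w=px2w(c,k,z)[:,:2]
    return cv2.minAreaRect((w*1000).astype(np.float32))
def board(pv_mid,yaw):
    return None
E
python3 - <<'E'
from h import *
for n in ['top','scene']:
    ctrl.camera(n); c=cam(n)
    for t,z in [('board_middle',.022),('rolling_pin',.047),('dough_scraper',.022),('blue_tin',.087),('portion_cup_a',.032)]:
        for d in ctrl.silhouettes(t,n)[:2]: print(n,t,round(d['score'],2),mask_rect(c,d['mask'],z))
c=cam('top')
for nm,p in dict(corFL=(277,245),corBL=(290,67),corBR=(575,88),corFR=(566,266),gfl=(309,246),gfr=(328,246),gbl=(323,71),gbr=(342,73),pivot=(290,232),tip=(290,268)).items():
    print(nm,px2w(c,(p[0]/2.5+90-.3,p[1]/2.5+130-.3),.0605 if nm in('pivot','tip') else .022))
c=cam('scene')
for nm,p in dict(corFL=(366,348),corBL=(190,248),corBR=(382,70),corFR=(540,147),pivot=(360,295),tip=(408,312)).items():
    print(nm,px2w(c,(p[0]/2.8+120-.3,p[1]/2.8+130-.3),.065 if nm in('pivot','tip') else .022))
E
```

```text
top board_middle 0.8 ((526.3170166015625, -94.25162506103516), (230.5697784423828, 252.17283630371094), 84.25350189208984)
top rolling_pin 0.7 ((544.36865234375, 23.386465072631836), (56.4929313659668, 245.28079223632812), 85.6515884399414)
top dough_scraper 0.69 ((517.8762817382812, -13.51318359375), (399.4288330078125, 283.41864013671875), 84.8804931640625)
top dough_scraper 0.67 ((514.9330444335938, -146.98297119140625), (151.21139526367188, 103.85597229003906), 89.11090850830078)
top blue_tin 0.76 ((456.559326171875, 433.3375244140625), (85.94165802001953, 64.99374389648438), 63.84269332885742)
top blue_tin 0.54 ((629.689697265625, 392.3097229003906), (48.828086853027344, 48.1395378112793), 88.9481430053711)
top portion_cup_a 0.72 ((538.993408203125, 398.8199157714844), (53.26654052734375, 48.86688995361328), 89.22600555419922)
top portion_cup_a 0.7 ((641.28369140625, 406.45709228515625), (50.416748046875, 49.84436798095703), 88.94876861572266)
scene board_middle 0.55 ((526.5516357421875, -8.29669189453125), (424.5722351074219, 266.6148986816406), 85.31416320800781)
scene rolling
[... 401 characters left out ...]
 411.8764343261719), (55.44194030761719, 66.60363006591797), 30.269773483276367)
scene portion_cup_a 0.52 ((536.10302734375, 404.13970947265625), (65.58750915527344, 48.29472732543945), 89.65222930908203)
corFL [[0.4279 0.1913 0.022 ]]
corBL [[0.6764 0.1738 0.022 ]]
corBR [[ 0.6401 -0.2231  0.022 ]]
corFR [[ 0.3933 -0.2022  0.022 ]]
gfl [[0.426  0.1474 0.022 ]]
gfr [[0.4256 0.1214 0.022 ]]
gbl [[0.6698 0.1275 0.022 ]]
gbr [[0.6665 0.101  0.022 ]]
pivot [[0.4421 0.1692 0.0605]]
tip [[0.3941 0.1693 0.0605]]
corFL [[0.4194 0.2069 0.022 ]]
corBL [[0.6651 0.179  0.022 ]]
corBR [[ 0.631  -0.2209  0.022 ]]
corFR [[ 0.3839 -0.1826  0.022 ]]
pivot [[0.4432 0.1781 0.065 ]]
tip [[0.3881 0.174  0.065 ]]
```

```bash
python3 - <<'E'
from h import *
o=ctrl.get_obs(); print(o['time_s']); print(rot(o['eef_rot']).as_matrix())
E
```

```text
1.6
[[-0.9711 -0.      0.2385]
 [-0.2385 -0.     -0.9711]
 [ 0.     -1.      0.    ]]
```

```bash
python3 -m pendant '[0.02,0.04,0.01,0,0,6,0.04, 0.028,0.054,0.01,0,0,6,0.04, 0.028,0.054,0.01,0,0,6,0.04, 0.028,0.054,0.01,0,0,6,0.04, 0.028,0.054,0.01,0,0,6,0.04, 0.028,0.054,0.01,0,0,6,0.04, 0.028,0.054,0.01,0,0,6,0.04, 0.028,0.054,0.01,0,0,6,0.04, 0.028,0.054,0.01,0,0,6,0.04, 0.028,0.054,0.01,0,0,6,0.04, 0.028,0.054,0.01,0,0,6,0.04, 0.02,0.05,0.0,0,0,6,0.04]'
```

```text
time_s: 3.1
eef_pos: [0.4583, 0.0738, 0.3425]
eef_rot: [-0.483, 0.482, -0.516, 0.518]
wrist_force: [1.7, -1.1, 0.5]
opening: 0.471
```

```bash
python3 -m pendant '[0,0,0,0,0,0,0.04,0,0,0,0,0,0,0.04]'; python3 - <<'E'
from h import *
o=ctrl.get_obs();im=ctrl.camera('wrist');cv2.imwrite('pics/w1.png',im[:,:,::-1])
cv2.imwrite('pics/w1b.png',cv2.resize(im[:,:,::-1],(768,576),interpolation=2))
c=cam('wrist',o)
print(o['time_s'],o['q'],o['eef_pos'],rot(o['eef_rot']).as_matrix()[:,2],c[2],o['wrist_force'])
for t,z in [('board_middle',.022),('rolling_pin',.047),('turn_button',.065)]:
    for d in ctrl.silhouettes(t,'wrist')[:2]: print(t,round(d['score'],2),d['bbox'],mask_rect(c,d['mask'],z))
E
```

```text
time_s: 3.35
eef_pos: [0.4569, 0.0716, 0.3411]
eef_rot: [0.481, -0.482, 0.518, -0.518]
wrist_force: [0.7, 0.2, -0.9]
opening: 0.469
3.35 [-0.1018 -0.1533  1.7259 -0.0005  1.5695 -0.0288] [0.4569 0.0716 0.3411] [ 0.9973 -0.0729 -0.0005] [0.4632 0.1539 0.4834] [ 0.7169  0.2115 -0.9383]
board_middle 0.9 [203.2, 75.3, 386.5, 292.1] ((525.2522583007812, -98.38594818115234), (225.77859497070312, 250.23031616210938), 84.5631103515625)
rolling_pin 0.7 [232.5, 162.8, 388.8, 196.5] ((544.3311767578125, 26.414257049560547), (51.5811767578125, 252.77279663085938), 84.3408432006836)
turn_button 0.64 [204.0, 77.9, 251.0, 99.2] ((423.5826416015625, 177.09271240234375), (66.3827133178711, 19.724536895751953), 3.1562747955322266)
```

View pics/w1b.png

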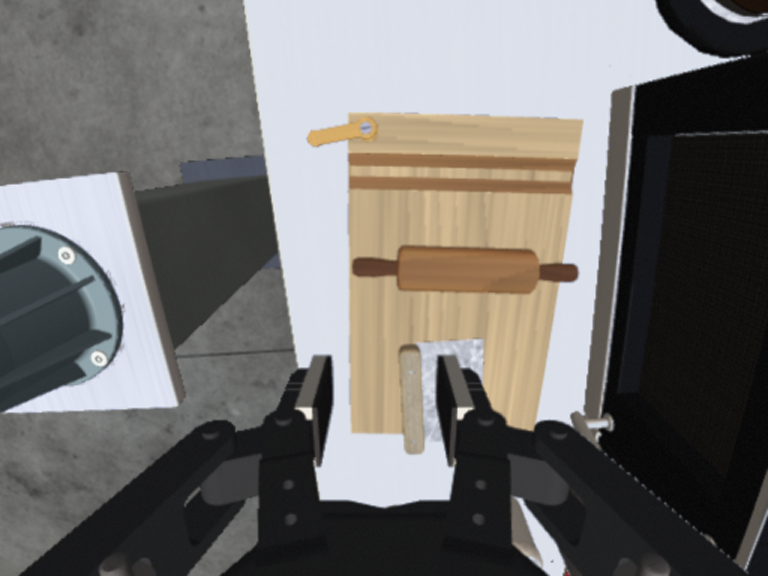

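```bash
python3 - <<'E'
from h import *
i=ctrl.camera_info('wrist')
c=cam('wrist')
for nm,p,z in [('FL',(350,113),.022),('BL',(582,121),.022),('FR',(351,433),.022),('gFl',(350,153),.022),('gFr',(350,190),.022),('gBl',(577,160),.022),('gBr',(571,193),.022),('pinN',(353,267),.047),('pinF',(578,272),.047),('piv',(366,128),.065),('tip',(309,139),.0605)]:
    print(nm,px2w(c,(p[0]/1.5-.2,p[1]/1.5-.2),z))
E
```

```text
FL [[0.4311 0.196  0.022 ]]
BL [[0.6756 0.1722 0.022 ]]
FR [[ 0.3922 -0.1998  0.022 ]]
gFl [[0.4271 0.156  0.022 ]]
gFr [[0.4233 0.1173 0.022 ]]
gBl [[0.6722 0.1322 0.022 ]]
gBr [[0.6675 0.097  0.022 ]]
pinN [[0.4205 0.0367 0.047 ]]
pinF [[0.6699 0.0125 0.047 ]]
piv [[0.448  0.1773 0.065 ]]
tip [[0.3917 0.1719 0.0605]]
```

```bash
python3 -m pendant '[0.01,-0.006,-0.02,0,0,-1.4,0.04, 0.018,-0.012,-0.045,0,0,0,0.04, 0.02,-0.012,-0.05,0,0,0,0.04, 0.02,-0.012,-0.05,0,0,0,0.04, 0.012,-0.008,-0.045,0,0,0,0.04, 0.008,-0.004,-0.03,0,0,0,0.04, 0,0,-0.012,0,0,0,0.04, 0,0,0,0,0,0,0.04, 0,0,0,0,0,0,0.04]'; python3 - <<'E'
from h import *
o=ctrl.get_obs();print(rot(o['eef_rot']).as_matrix(),o['eef_pos'],o['wrist_force'])
im=ctrl.camera('wrist');cv2.imwrite('pics/w2.png',im[:,:,::-1])
im=ctrl.camera('scene');cv2.imwrite('pics/s2.png',cv2.resize(im[130:280,170:370,::-1],None,fx=4,fy=4))
E
```

```text
time_s: 4.68
eef_pos: [0.546, 0.0174, 0.0909]
eef_rot: [-0.475, 0.474, -0.523, 0.525]
wrist_force: [0.4, -0.1, 0.1]
opening: 0.468
[[-0.0978  0.0025  0.9952]
 [-0.9952 -0.0005 -0.0978]
 [ 0.0002 -1.      0.0025]] [0.546  0.0174 0.0909] [ 0.3872 -0.1347  0.1079]
```

View pics/w2.png

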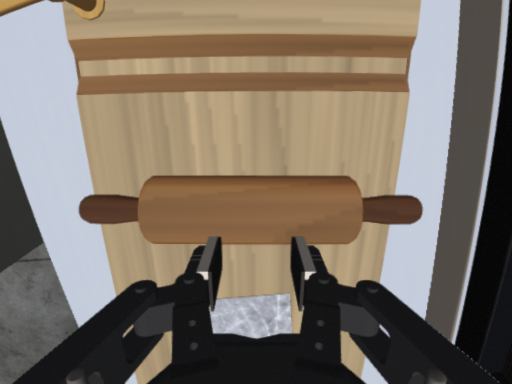

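View pics/s2.png

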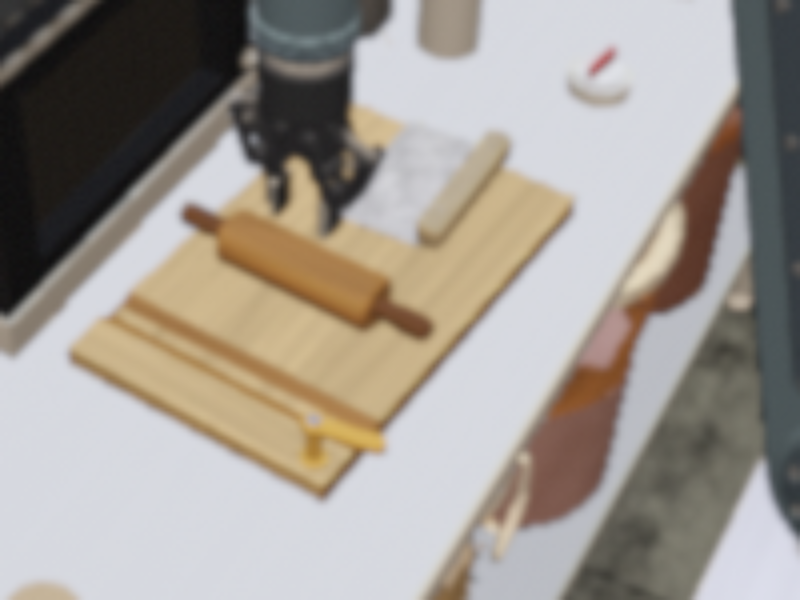

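```bash
cat >> h.py <<'E'
EX=np.array([.9953,-.0968]);EY=np.array([.0968,.9953]);MID=np.array([.5361,-.0152])
def bf(p): d=np.asarray(p)[:2]-MID; return np.array([d@EX,d@EY])
def axis(c,u,r1,r2,zc):
    # bisector of the two tangent rays -> board coords at height zc
    i,Rm,t=c
    def ray(r):
        d=px2w(c,(u,r),0)[0]-t; return d/np.linalg.norm(d)
    b=ray(r1)+ray(r2); P=t+b*(zc-t[2])/b[2]; return bf(P)
E
python3 - <<'E'
from h import *
c=cam('wrist');o=ctrl.get_obs();print(bf(o['eef_pos']))
for u in (170,250,330): print(axis(c,u,176.5,243.5,.047))
print(axis(c,110,195,222,.047),axis(c,390,196,223,.047))
Rt=rot(o['eef_rot']).as_matrix()
for x in(-.011,0,.011):
  for z in(.02,):
    for y in (0,-.006): print(x,y,w2px(c,Rt@[x,y,z]+o['eef_pos']))
g=[px2w(c,p,.022)[0] for p in [(245,35),(245,94)]]; print([bf(p) for p in g])
print(bf(px2w(c,(87,8),.065)[0]))
E
```

```text
[0.0067 0.0335]
[-0.0559  0.0411]
[0.0028 0.0412]
[0.0615 0.0411]
[-0.1009  0.0421] [0.1066 0.0412]
-0.011 0 [[290.2325 232.9702]]
-0.011 -0.006 [[291.5016 237.8627]]
0 0 [[289.4283 249.7929]]
0 -0.006 [[290.6331 255.168 ]]
0.011 0 [[288.6459 265.8294]]
0.011 -0.006 [[289.7896 271.6288]]
[array([-0.0004,  0.1609]), array([-0.0008,  0.1217])]
[-0.086   0.1676]
```

```bash
python3 -m pendant '[0,0,-0.01,0,0,0,0.04, 0,0,-0.008,0,0,0,0.04, 0,0,-0.003,0,0,0,0.04, 0,0,0,0,0,0,0.04]'
```

```text
time_s: 5.28
eef_pos: [0.5452, 0.0176, 0.0701]
eef_rot: [0.475, -0.475, 0.524, -0.524]
wrist_force: [-8.8, 1.0, 21.4]
opening: 0.471
```

```bash
python3 -m pendant '[0,0,-0.001,0,0,0,0.04, 0,0,-0.001,0,0,0,0.04,0,0,0,0,0,0,0.04]'
```

```text
time_s: 5.65
eef_pos: [0.5454, 0.0175, 0.0699]
eef_rot: [-0.475, 0.475, -0.524, 0.524]
wrist_force: [-15.7, 0.5, 35.0]
opening: 0.469
```

```bash
python3 -m pendant '[0,0,-0.001,0,0,0,0.04, 0,0,-0.0005,0,0,0,0.04,0,0,0,0,0,0,0.04]'
```

```text
time_s: 6.02
eef_pos: [0.5455, 0.0174, 0.0697]
eef_rot: [-0.475, 0.476, -0.523, 0.524]
wrist_force: [-21.0, 1.5, 47.1]
opening: 0.469
```

```bash
python3 -m pendant '[0,0,0.003,0,0,0,0.04, 0,0,0.0027,0,0,0,0.04,0,0,0,0,0,0,0.04]'; python3 - <<'E'
from h import *
o=ctrl.get_obs();im=ctrl.camera('wrist');cv2.imwrite('pics/w3.png',im[:,:,::-1]);print(bf(o['eef_pos']),o['torque'])
E
```

```text
time_s: 6.4
eef_pos: [0.5453, 0.0176, 0.0704]
eef_rot: [-0.475, 0.475, -0.524, 0.524]
wrist_force: [-0.5, -0.5, 5.4]
opening: 0.472
[0.006  0.0335] [0.036  0.1786 0.0058]
```

View pics/w3.png

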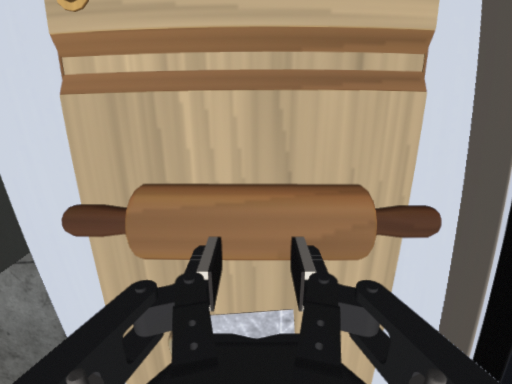

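```bash
python3 -m pendant '[0.0002,0.002,0,0,0,0,0.04, 0.0004,0.004,0,0,0,0,0.04, 0.0004,0.004,0,0,0,0,0.04, 0.0004,0.004,0,0,0,0,0.04, 0.0004,0.004,0,0,0,0,0.04, 0.0004,0.004,0,0,0,0,0.04, 0.0004,0.004,0,0,0,0,0.04, 0.0002,0.002,0,0,0,0,0.04, 0,0,0,0,0,0,0.04, 0,0,0,0,0,0,0.04]'; python3 - <<'E'
from h import *
o=ctrl.get_obs();im=ctrl.camera('wrist');cv2.imwrite('pics/w4.png',im[:,:,::-1]);print(bf(o['eef_pos']),o['torque'])
E
```

```text
time_s: 7.7
eef_pos: [0.5481, 0.0455, 0.0705]
eef_rot: [-0.475, 0.475, -0.524, 0.524]
wrist_force: [0.1, -0.4, 4.6]
opening: 0.465
[0.006  0.0616] [-0.0237  0.0493  0.011 ]
```

View pics/w4.png

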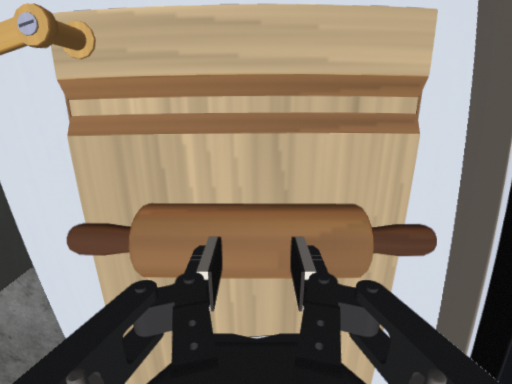

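```bash
python3 - <<'E'
from h import *
c=cam('wrist');print(axis(c,170,204,277,.047),axis(c,330,204,277,.047))
P=px2w(c,(28,24),.065)[0];print(P,bf(P)); P=px2w(c,(80,40),.022)[0];print(P,bf(P))
print([bf(px2w(c,p,.022)[0]) for p in [(245,75),(245,133)]])
E
```

```text
[-0.0522  0.0553] [0.0566 0.0554]
[0.4466 0.1785 0.065 ] [-0.1079  0.1842]
[0.4478 0.1785 0.022 ] [-0.1067  0.1842]
[array([-0.0007,  0.1609]), array([-0.0012,  0.1238])]
```

```bash
python3 -m pendant '[0,0,0.008,0,0,0,0.04, -0.0014,-0.014,0,0,0,0,0.04, 0,0,-0.005,0,0,0,0.04, 0,0,-0.003,0,0,0,0.04, 0.0003,0.003,0,0,0,0,0.04, 0.0005,0.005,0,0,0,0,0.04, 0.0005,0.005,0,0,0,0,0.04, 0.0005,0.005,0,0,0,0,0.04, 0.0005,0.005,0,0,0,0,0.04, 0.0004,0.004,0,0,0,0,0.04, 0.0002,0.002,0,0,0,0,0.04, 0,0,0,0,0,0,0.04]'; python3 -m pendant '[0,0,0,0,0,0,0.04]'; python3 - <<'E'
from h import *
o=ctrl.get_obs();im=ctrl.camera('wrist');cv2.imwrite('pics/w5.png',im[:,:,::-1]);print(bf(o['eef_pos']),o['torque'])
E
```

```text
time_s: 9.25
eef_pos: [0.5492, 0.0609, 0.0704]
eef_rot: [0.475, -0.475, 0.524, -0.524]
wrist_force: [-2.3, 0.5, 5.2]
opening: 0.47
time_s: 9.38
eef_pos: [0.5492, 0.0607, 0.0704]
eef_rot: [0.475, -0.475, 0.524, -0.524]
wrist_force: [-2.8, 0.2, 6.1]
opening: 0.468
[0.0057 0.0768] [ 0.037   0.5661 -0.1302]
```

View pics/w5.png

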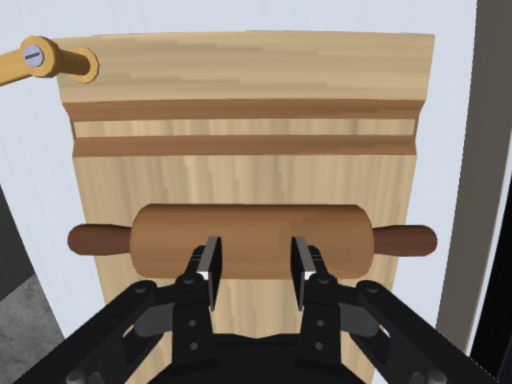

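```bash
python3 -m pendant '[0,0,0.008,0,0,0,0.04, -0.0014,-0.014,0,0,0,0,0.04, 0,0,-0.005,0,0,0,0.04, 0,0,-0.003,0,0,0,0.04, 0.0003,0.003,0,0,0,0,0.04, 0.0005,0.005,0,0,0,0,0.04, 0.0005,0.005,0,0,0,0,0.04, 0.0005,0.005,0,0,0,0,0.04, 0.0005,0.005,0,0,0,0,0.04, 0.0004,0.004,0,0,0,0,0.04, 0.0002,0.002,0,0,0,0,0.04, 0,0,0,0,0,0,0.04]'; python3 -m pendant '[0,0,0,0,0,0,0.04]'; python3 - <<'E'
from h import *
o=ctrl.get_obs();im=ctrl.camera('wrist');cv2.imwrite('pics/w6.png',im[:,:,::-1]);print(bf(o['eef_pos']),o['torque'])
E
```

```text
time_s: 10.92
eef_pos: [0.5509, 0.0757, 0.0705]
eef_rot: [0.475, -0.475, 0.524, -0.524]
wrist_force: [-3.0, 0.3, 3.7]
opening: 0.465
time_s: 11.05
eef_pos: [0.5509, 0.0755, 0.0705]
eef_rot: [0.475, -0.475, 0.524, -0.524]
wrist_force: [-3.2, 0.8, 4.0]
opening: 0.464
[0.0059 0.0917] [ 0.012   0.3916 -0.0497]
```

View pics/w6.png

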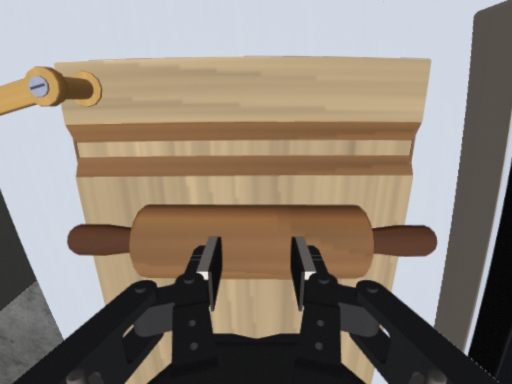

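Steady: barrel at rows 205–278 again, axis at about 0.085. Repeat, with a slightly firmer press.

```bash
python3 -m pendant '[0,0,0.008,0,0,0,0.04, -0.0014,-0.014,0,0,0,0,0.04, 0,0,-0.005,0,0,0,0.04, 0,0,-0.0032,0,0,0,0.04, 0.0003,0.003,0,0,0,0,0.04, 0.0005,0.005,0,0,0,0,0.04, 0.0005,0.005,0,0,0,0,0.04, 0.0005,0.005,0,0,0,0,0.04, 0.0005,0.005,0,0,0,0,0.04, 0.0004,0.004,0,0,0,0,0.04, 0.0002,0.002,0,0,0,0,0.04, 0,0,0,0,0,0,0.04]'; python3 -m pendant '[0,0,0,0,0,0,0.04]'; python3 - <<'E'
from h import *
o=ctrl.get_obs();im=ctrl.camera('wrist');cv2.imwrite('pics/w7.png',im[:,:,::-1]);print(bf(o['eef_pos']),o['torque'])
E
```

```text
time_s: 12.6
eef_pos: [0.5524, 0.0909, 0.0704]
eef_rot: [0.475, -0.475, 0.524, -0.524]
wrist_force: [-2.4, 0.9, 5.2]
opening: 0.469
time_s: 12.72
eef_pos: [0.5524, 0.0908, 0.0704]
eef_rot: [0.475, -0.475, 0.524, -0.524]
wrist_force: [-1.8, 0.1, 5.9]
opening: 0.466
[0.006 0.107] [ 0.0876  0.3338 -0.0288]
```

View pics/w7.png

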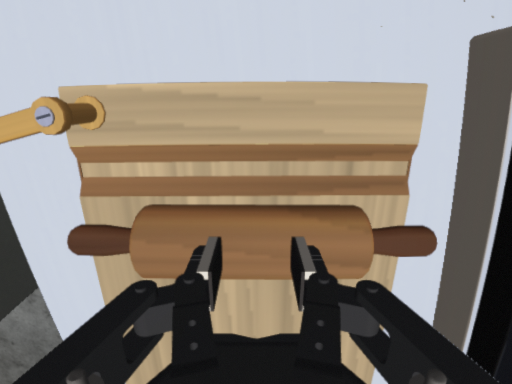

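```bash
python3 -m pendant '[0,0,0.008,0,0,0,0.04, -0.0014,-0.014,0,0,0,0,0.04, 0,0,-0.005,0,0,0,0.04, 0,0,-0.003,0,0,0,0.04, 0.0003,0.003,0,0,0,0,0.04, 0.0005,0.005,0,0,0,0,0.04, 0.0005,0.005,0,0,0,0,0.04, 0.0005,0.005,0,0,0,0,0.04, 0.0005,0.005,0,0,0,0,0.04, 0.0004,0.004,0,0,0,0,0.04, 0.0002,0.002,0,0,0,0,0.04, 0,0,0,0,0,0,0.04]'; python3 -m pendant '[0,0,0,0,0,0,0.04]'; python3 - <<'E'
from h import *
o=ctrl.get_obs();im=ctrl.camera('wrist');cv2.imwrite('pics/w8.png',im[:,:,::-1]);print(bf(o['eef_pos']),o['torque'])
E
```

```text
time_s: 14.28
eef_pos: [0.5537, 0.106, 0.0704]
eef_rot: [0.475, -0.475, 0.524, -0.524]
wrist_force: [-1.9, -0.2, 6.0]
opening: 0.468
time_s: 14.4
eef_pos: [0.5538, 0.1059, 0.0704]
eef_rot: [0.475, -0.475, 0.524, -0.524]
wrist_force: [-2.2, 1.4, 5.9]
opening: 0.47
[0.0059 0.1222] [ 0.0435  0.3588 -0.0192]
```

View pics/w8.png

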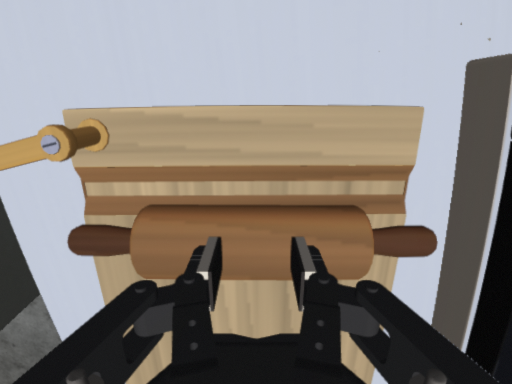

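```bash
python3 -m pendant '[0,0,0.008,0,0,0,0.04, -0.0014,-0.014,0,0,0,0,0.04, 0,0,-0.005,0,0,0,0.04, 0,0,-0.003,0,0,0,0.04, 0.0003,0.003,0,0,0,0,0.04, 0.0004,0.004,0,0,0,0,0.04, 0.0004,0.004,0,0,0,0,0.04, 0.0003,0.003,0,0,0,0,0.04, 0.0003,0.003,0,0,0,0,0.04, 0.0002,0.002,0,0,0,0,0.04, 0,0,0,0,0,0,0.04]'; python3 -m pendant '[0,0,0,0,0,0,0.04]'; python3 - <<'E'
from h import *
o=ctrl.get_obs();im=ctrl.camera('wrist');cv2.imwrite('pics/w9.png',im[:,:,::-1]);print(bf(o['eef_pos']),o['torque'])
E
```

```text
time_s: 15.82
eef_pos: [0.5543, 0.111, 0.0704]
eef_rot: [0.475, -0.475, 0.524, -0.524]
wrist_force: [-1.8, -0.2, 4.5]
opening: 0.467
time_s: 15.95
eef_pos: [0.5543, 0.1109, 0.0704]
eef_rot: [0.475, -0.475, 0.524, -0.524]
wrist_force: [-1.6, 0.5, 5.2]
opening: 0.47
[0.0059 0.1272] [ 0.069   0.3649 -0.081 ]
```

View pics/w9.png

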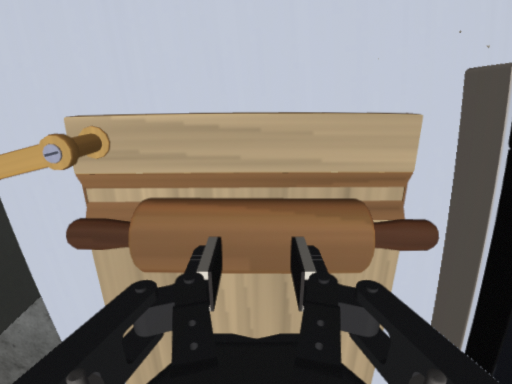

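```bash
python3 -m pendant '[0.0002,0.002,0,0,0,0,0.04, 0.0002,0.002,0,0,0,0,0.04, 0,0,0,0,0,0,0.04]'
```

```text
time_s: 16.38
eef_pos: [0.5547, 0.1149, 0.0702]
eef_rot: [0.475, -0.475, 0.524, -0.524]
wrist_force: [-2.8, 0.5, 5.5]
opening: 0.465
```

```bash
python3 -m pendant '[0.0002,0.002,0,0,0,0,0.04, 0.0002,0.002,0,0,0,0,0.04, 0,0,0,0,0,0,0.04]';  python3 - <<'E'
from h import *
o=ctrl.get_obs();im=ctrl.camera('wrist');cv2.imwrite('pics/w10.png',im[:,:,::-1]);print(bf(o['eef_pos']),o['torque'])
E
```

```text
time_s: 16.75
eef_pos: [0.5552, 0.1187, 0.07]
eef_rot: [0.475, -0.475, 0.524, -0.524]
wrist_force: [-0.7, 0.5, 2.9]
opening: 0.466
[0.006  0.1352] [ 0.1372  0.1932 -0.0209]
```

View pics/w10.png

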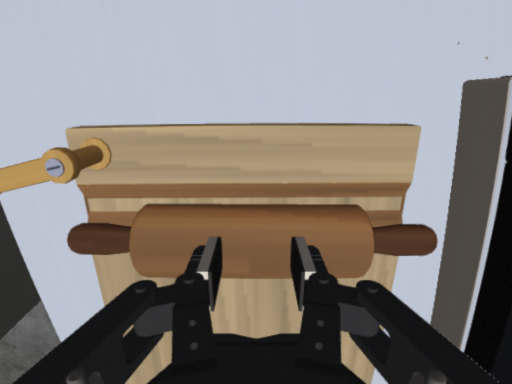

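```bash
python3 -m pendant '[0.0002,0.002,0,0,0,0,0.04, 0.0002,0.002,0,0,0,0,0.04, 0,0,0,0,0,0,0.04,0,0,0,0,0,0,0.04]';  python3 - <<'E'
from h import *
o=ctrl.get_obs();im=ctrl.camera('wrist');cv2.imwrite('pics/w11.png',im[:,:,::-1]);print(bf(o['eef_pos']),o['torque'])
E
```

```text
time_s: 17.3
eef_pos: [0.5557, 0.1225, 0.0703]
eef_rot: [-0.475, 0.475, -0.524, 0.524]
wrist_force: [-0.5, 0.3, 0.6]
opening: 0.466
[0.0061 0.139 ] [ 0.0068 -0.0021  0.0158]
```

View pics/w11.png

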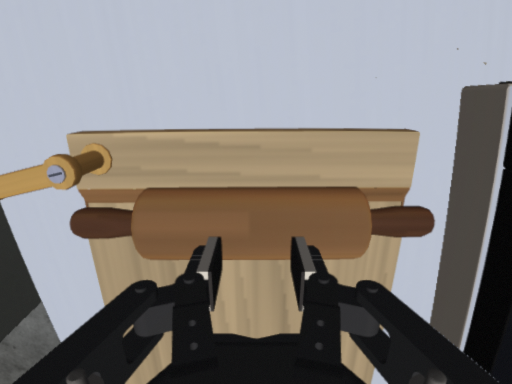

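```bash
python3 -m pendant '[0,0,0.006,0,0,0,0.04, 0,0,0.02,0,0,0,0.04, 0,0,0.03,0,0,0,0.04, 0,0,0.03,0,0,0,0, 0,0,0.01,0,0,0,0, 0,0,0,0,0,0,0, 0,0,0,0,0,0,0]';  python3 - <<'E'
from h import *
o=ctrl.get_obs();im=ctrl.camera('wrist');cv2.imwrite('pics/w12.png',im[:,:,::-1]);print(bf(o['eef_pos']))
for d in ctrl.silhouettes('rolling_pin','wrist')[:2]: print(d['score'],d['bbox'],mask_rect(cam('wrist',o),d['mask'],.04))
for d in ctrl.silhouettes('turn_button','wrist')[:2]: print(d['score'],d['bbox'])
E
```

```text
time_s: 18.23
eef_pos: [0.5548, 0.1225, 0.1649]
eef_rot: [0.474, -0.476, 0.524, -0.523]
wrist_force: [0.3, 0.1, 0.2]
opening: -0.002
[0.0052 0.1389]
0.73 [131.1, 158.6, 380.7, 208.7] ((553.1482543945312, 126.20550537109375), (52.849205017089844, 254.07864379882812), 84.55294799804688)
0.81 [76.4, 132.9, 144.0, 169.0]
```

View pics/w12.png

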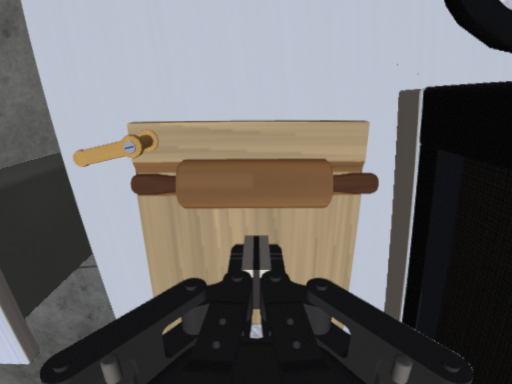

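```bash
python3 - <<'E'
from h import *
c=cam('wrist');print(axis(c,200,159.5,208.5,.040),axis(c,310,159.5,208.5,.040),axis(c,132,184,184,.04),axis(c,378,184,184,.04))
for p in [(129,147),(77,158),(100,153)]:
    P=px2w(c,p,.065)[0];print(P,bf(P))
E
```

```text
[-0.0515  0.1421] [0.0603 0.1422] [-0.122   0.1422] [0.1305 0.1424]
[0.4465 0.1785 0.065 ] [-0.1079  0.1841]
[0.3951 0.1739 0.065 ] [-0.1586  0.1746]
[0.4183 0.176  0.065 ] [-0.1358  0.1789]
```

```bash
python3 - <<'E'
from h import *
o=ctrl.get_obs();cur=np.array(o['eef_pos'])
P=np.array([-.108,.184]);r=.045;hx,hy,w=.0065,.011,.0075
def W(b): return MID+b[0]*EX+b[1]*EY
def f(th,gap):
    u=np.array([-np.cos(th),-np.sin(th)]);t=np.array([np.sin(th),-np.cos(th)])
    return W(P+r*u-t*(w+hx*abs(np.sin(th))+hy*abs(np.cos(th))+gap))
s=f(.19,.010);print('start',s,s-cur[:2],cur[2])
prev=s
for th in [.19,.35,.5,.65,.8,.95,1.1,1.25,1.4,1.5,1.57]:
    q=f(th,0);print(th,q,np.round((q-prev)*1000,1));prev=q
E
```

```text
start [0.3989 0.2036] [-0.156   0.0811] 0.16498412878020208
0.19 [0.3998 0.1937] [  0.9 -10. ]
0.35 [0.3978 0.1865] [-2.  -7.1]
0.5 [0.3971 0.1794] [-0.8 -7.2]
0.65 [0.3975 0.1719] [ 0.4 -7.5]
0.8 [0.3993 0.1644] [ 1.7 -7.5]
0.95 [0.4024 0.1571] [ 3.1 -7.3]
1.1 [0.4068 0.1503] [ 4.4 -6.8]
1.25 [0.4125 0.1442] [ 5.7 -6.1]
1.4 [0.4193 0.1392] [ 6.8 -5. ]
1.5 [0.4244 0.1365] [ 5.1 -2.7]
1.57 [0.4281 0.135 ] [ 3.7 -1.5]
```

```bash
python3 -m pendant '[-0.03,0.015,0,0,0,0,0, -0.05,0.025,0,0,0,0,0, -0.05,0.026,0,0,0,0,0, -0.026,0.015,0,0,0,0,0, 0,0,-0.03,0,0,0,0, 0,0,-0.035,0,0,0,0, 0,0,-0.02,0,0,0,0, 0,0,0,0,0,0,0, 0,0,0,0,0,0,0]';  python3 - <<'E'
from h import *
o=ctrl.get_obs();im=ctrl.camera('wrist');cv2.imwrite('pics/w13.png',im[:,:,::-1]);print(bf(o['eef_pos']))
im=ctrl.camera('scene');cv2.imwrite('pics/s13.png',cv2.resize(im[170:280,190:330,::-1],None,fx=5,fy=5))
E
```

```text
time_s: 19.5
eef_pos: [0.4001, 0.2037, 0.0818]
eef_rot: [-0.475, 0.475, -0.524, 0.524]
wrist_force: [-0.6, 0.9, -0.0]
opening: -0.0
[-0.1565  0.2047]
```

View pics/w13.png

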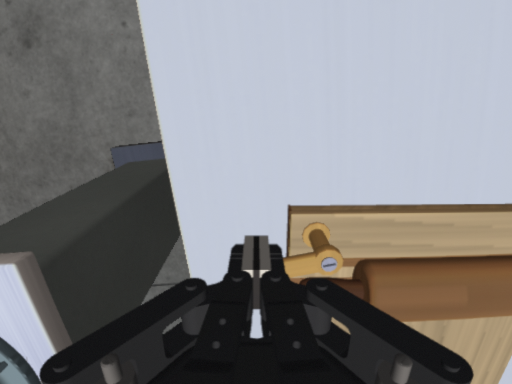

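View pics/s13.png

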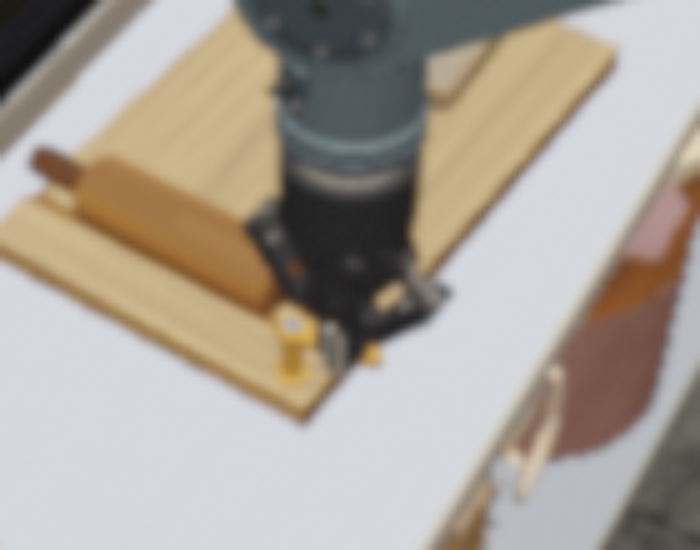

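```bash
python3 - <<'E'
from h import *
c=cam('wrist');print(bf(px2w(c,(329,265),.065)[0]), bf(px2w(c,(300,256),.065)[0]),bf(px2w(c,(300,278),.065)[0]))
E
python3 -m pendant '[0,0,-0.012,0,0,0,0, 0,0,-0.012,0,0,0,0, 0,0,0,0,0,0,0, 0,0,0,0,0,0,0]'
```

```text
[-0.1063  0.1828] [-0.1264  0.19  ] [-0.1255  0.1726]
time_s: 20.1
eef_pos: [0.3995, 0.2035, 0.0571]
eef_rot: [0.475, -0.475, 0.524, -0.524]
wrist_force: [0.1, 0.2, -0.6]
opening: -0.002
```

```bash
python3 -m pendant '[0.0005,-0.005,0,0,0,0,0, 0,-0.005,0,0,0,0,0, -0.002,-0.007,0,0,0,0,0, -0.001,-0.007,0,0,0,0,0, 0.0005,-0.0075,0,0,0,0,0, 0.0015,-0.0075,0,0,0,0,0, 0,0,0,0,0,0,0]';  python3 - <<'E'
from h import *
o=ctrl.get_obs();im=ctrl.camera('wrist');cv2.imwrite('pics/w14.png',im[:,:,::-1]);print(bf(o['eef_pos']))
E
```

```text
time_s: 20.98
eef_pos: [0.3993, 0.1639, 0.0573]
eef_rot: [-0.475, 0.475, -0.524, 0.524]
wrist_force: [-0.2, 0.3, 0.1]
opening: -0.0
[-0.1535  0.165 ]
```

View pics/w14.png

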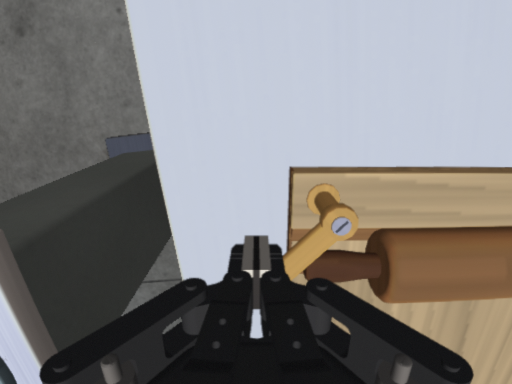

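The button has turned to about 45°, pushed by the fingertip; the pin is untouched. Carry on round the arc.

```bash
python3 -m pendant '[0.003,-0.0073,0,0,0,0,0, 0.0044,-0.0068,0,0,0,0,0, 0.0057,-0.006,0,0,0,0,0, 0.0068,-0.005,0,0,0,0,0, 0.005,-0.0027,0,0,0,0,0, 0,0,0,0,0,0,0, 0,0,0,0,0,0,0]';  python3 - <<'E'
from h import *
o=ctrl.get_obs();im=ctrl.camera('wrist');cv2.imwrite('pics/w15.png',im[:,:,::-1]);print(bf(o['eef_pos']))
E
```

```text
time_s: 21.9
eef_pos: [0.4237, 0.1368, 0.0571]
eef_rot: [0.475, -0.475, 0.524, -0.524]
wrist_force: [-2.3, 1.9, 1.9]
opening: 0.002
[-0.1266  0.1404]
```

View pics/w15.png

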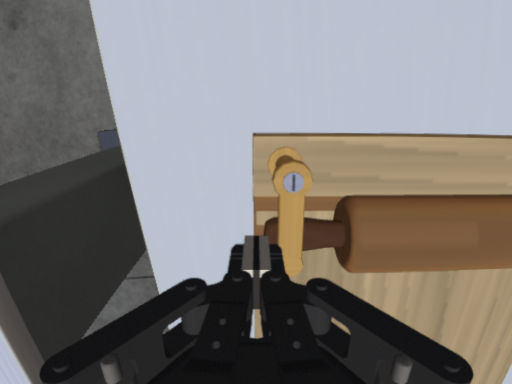

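```bash
python3 -m pendant '[0.002,-0.0002,0,0,0,0,0, 0.0015,-0.0002,0,0,0,0,0, 0,0,0,0,0,0,0]'
```

```text
time_s: 22.32
eef_pos: [0.4245, 0.1367, 0.0567]
eef_rot: [0.473, -0.477, 0.525, -0.522]
wrist_force: [-11.9, 2.1, 9.8]
opening: -0.003
```

```bash
python3 -m pendant '[-0.003,0.0003,0,0,0,0,0, -0.008,0.0008,0,0,0,0,0, -0.008,0,0.01,0,0,0,0, 0,0,0.03,0,0,0,0, -0.01,0,0.05,0,0,0,0, 0,0.02,0.05,0,0,0,0, 0,0,0.02,0,0,0,0, 0,0,0,0,0,0,0, 0,0,0,0,0,0,0]';  python3 - <<'E'
from h import *
o=ctrl.get_obs();im=ctrl.camera('wrist');cv2.imwrite('pics/w16.png',cv2.resize(im[:,:,::-1],(768,576)));print(bf(o['eef_pos']))
im=ctrl.camera('scene');cv2.imwrite('pics/s16.png',cv2.resize(im[130:340,120:340,::-1],None,fx=2.8,fy=2.8))
E
```

```text
time_s: 23.45
eef_pos: [0.3978, 0.1572, 0.2164]
eef_rot: [0.475, -0.475, 0.524, -0.524]
wrist_force: [-0.2, 0.4, -0.5]
opening: -0.0
[-0.1543  0.1582]
```

View pics/w16.png

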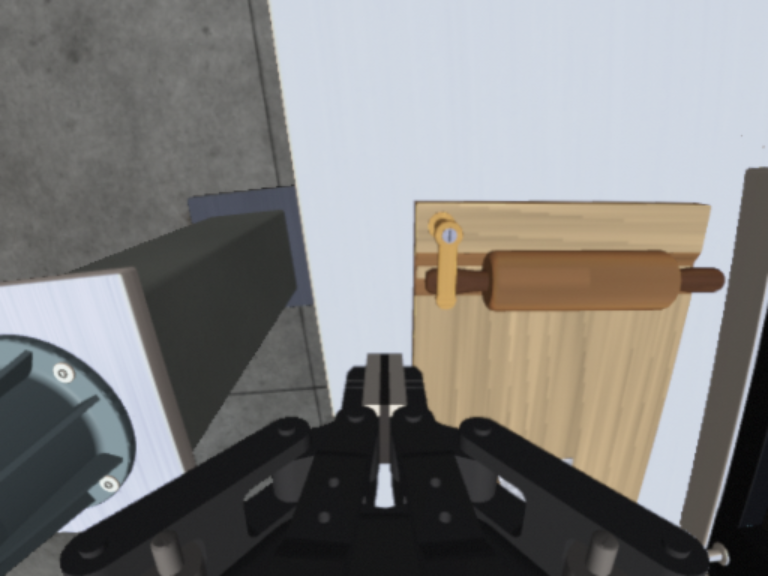

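View pics/s16.png

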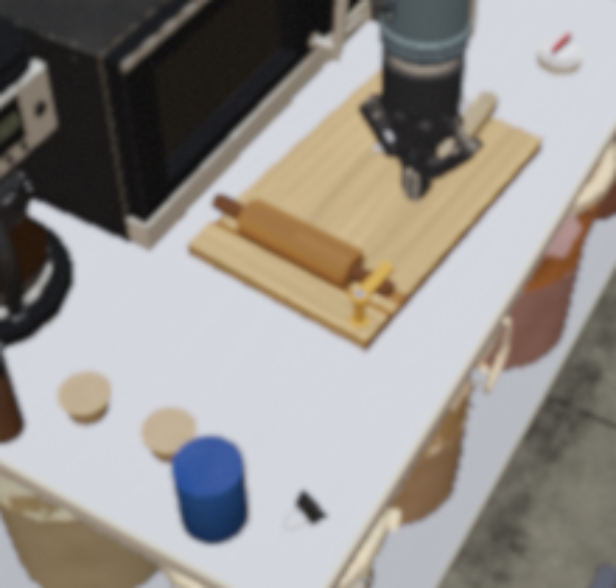

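```bash
python3 - <<'E'
from h import *
c=cam('wrist')
f=lambda p,z:bf(px2w(c,(p[0]/1.5-.2,p[1]/1.5-.2),z)[0])
a=f((449.5,236),.065);b=f((447,306),.0605);b2=f((447,300),.065);print(a,b,b2,np.arctan2(a[1]-b2[1],a[0]-b2[0]))
u=lambda x,r:(x/1.5-.2,r/1.5-.2)
for x in (520,640): print(axis(c,x/1.5,250/1.5-.2,310/1.5-.2,.04))
print(f((425,281),.04),f((724,279),.04))
E
```

```text
[-0.1077  0.1839] [-0.1062  0.1285] [-0.1072  0.135 ] 1.5812908218703037
[-0.0443  0.1432]
[0.0567 0.1434]
[-0.1218  0.1423] [0.1313 0.1446]
```

```bash
python3 - <<'E'
from bench import ctrl
o=ctrl.get_obs();print(o['time_s'],o['wrist_force']);print(ctrl.hand_in())
E
```

```text
23.55 [ 0.11856035  0.25794298 -0.50676836]
the job is handed in; nothing more can be done
None
```

The rolling pin is home in the groove with the turn-button across its near handle, and I handed the job in at 23.6 s of the 64 s allowed. I rolled the pin left in six short strokes with the fingertips on top, pressing about 4–6 N. It tipped into the groove by itself, and I then pushed the button round to its stop with the closed fingertips.

**Last checks:**
- **Pin:** its axis is within about 2 mm of the groove's middle. It sits about 4–5 mm towards the far end, the same offset it started with.
- **Button:** its angle measures about 1.58 rad against the 1.57 stop. The final push met about 12 N and moved under 1 mm.
- **Hand:** it is clear of everything, with the wrist force close to zero.
- **Other things:** the cups, tin and timer look unmoved in the scene picture. The scraper was partly hidden behind the gripper and the shaker was out of view, but I never worked near either one.

**One slip:** at first contact I stepped down too far and pressed the fingertips on the pin with about 47 N for a moment, measured at the wrist. I backed off to about 5 N before rolling, and the pin did not move. That is well under the 120 N wrist limit. It is above the 40 N limit for the arm or the gripper's body, but only the fingertips were touching.

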